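Return the bench kit to its silhouette pads

TASK

Put the bench kit back in its places: stand the large white bottle, the small yellow-capped bottle and the brass weight upright, and lay the timer face up, each centred on the grey foam pad whose dark silhouette matches its own footprint, the timer's sides in line with its square. Leave the flask and the funnel standing where they are among the work, and let go of everything at the end.

Things in the scene. Friction and masses are not known exactly. Their poses are not given: they have to be found in the camera images.
- large_bottle: Large white wide-mouth plastic bottle, standing; body 62 mm in diameter, 128 mm high, rounded shoulder, white screw cap 48 mm in diameter from 108 to 128 mm height; about 0.3 kg. Can be gripped by the body below 90 mm or by the cap. Origin: centre of its underside; z up.
- small_bottle: Small white plastic bottle with a yellow cap, standing; body 39 mm in diameter, 79 mm high, cap 30 mm in diameter from 64 to 79 mm height; about 75 g. The straight body up to about 50 mm is a good grip. Origin: centre of its underside; z up.
- brass_weight: Small brass laboratory weight, standing; cylinder 20 mm in diameter with a narrower knob on top, 31 mm high in all; about 50 g. Origin: centre of its underside; z up.
- lab_timer: Flat white laboratory timer with display and three round buttons, lying face up; nearly square, 60 mm along its x, 62 mm along its y, 18 mm thick; can be gripped across either pair of sides. Origin: centre of its underside; z up, x and y along its sides.
- pad_large: Foam pad, grey, 80 x 80 x 6 mm, fixed to the table; its flat, firm top is 6 mm above the table and bears, at its centre, a dark filled circle of 64 mm diameter, the silhouette of the large bottle. Origin: centre of its underside; z up, x and y along its edges (random yaw).
- pad_small: Foam pad, grey, 80 x 80 x 6 mm, fixed to the table; its flat, firm top is 6 mm above the table and bears, at its centre, a dark filled circle of 41 mm diameter, the silhouette of the small bottle. Origin: centre of its underside; z up, x and y along its edges (random yaw).
- pad_weight: Foam pad, grey, 80 x 80 x 6 mm, fixed to the table; its flat, firm top is 6 mm above the table and bears, at its centre, a dark filled circle of 22 mm diameter, the silhouette of the brass weight. Origin: centre of its underside; z up, x and y along its edges (random yaw).
- pad_timer: Foam pad, grey, 80 x 80 x 6 mm, fixed to the table; its flat, firm top is 6 mm above the table and bears, at its centre, a dark filled square, 62 mm along x by 64 mm along y, the silhouette of the timer. Origin: centre of its underside; z up, x and y along its edges (random yaw).
- glass_flask: Bystander: clear conical glass flask with a little pale liquid, standing loose; 64 mm in diameter at its foot, 106 mm high. Origin: centre of its underside; z up.
- white_funnel: Bystander: white plastic funnel standing loose on its wide mouth, spout up; 65 mm in diameter, 65 mm high. Origin: centre of its underside; z up.
Not all that is in view belongs to the job. Leave any blue or brown look-alike of the lab_timer alone.

How it is judged (in metres and radians):
At the end, for the whole second after the job is handed in: The large bottle, small bottle, brass weight and timer each rest on the pad with their own silhouette, centred within 12 mm, upright (tilt under 0.1 rad) and at rest; the timer's sides are within 0.2 rad of the sides of its square, any of the four ways round (horizontal distance between large_bottle and pad_large below 0.012 m and z of large_bottle in the frame of pad_large between 0.003 and 0.009 m and angle between each of large_bottle, small_bottle, brass_weight, lab_timer's own z axis and vertical below 0.1 rad and linear speed of each of large_bottle, small_bottle, brass_weight, lab_timer below 0.02 m/s and horizontal distance between small_bottle and pad_small below 0.012 m and z of small_bottle in the frame of pad_small between 0.003 and 0.009 m and horizontal distance between brass_weight and pad_weight below 0.012 m and z of brass_weight in the frame of pad_weight between 0.003 and 0.009 m and horizontal distance between lab_timer and pad_timer below 0.012 m and z of lab_timer in the frame of pad_timer between 0.003 and 0.009 m and (angle between the x axis of lab_timer and the x axis of pad_timer, either way round below 0.2 rad or angle between the x axis of lab_timer and the y axis of pad_timer, either way round below 0.2 rad)); the robot touches nothing.
It fails at once if the flask is tipped, or shifted by more than 25 mm (distance of glass_flask from where it was at the start of the episode above 0.025 m or angle between glass_flask's own z axis and vertical above 0.4 rad).
It fails at once if the funnel is tipped, or shifted by more than 25 mm (distance of white_funnel from where it was at the start of the episode above 0.025 m or angle between white_funnel's own z axis and vertical above 0.4 rad).
It also fails if it takes over 104 s, if anything falls off the work surface, if the arm or the gripper's body presses on something with over 40 N, if the wrist force passes 120 N, or if a joint passes its speed limit or range.

ROBOT

A 6-joint arm with a two-finger parallel gripper is mounted at the origin on a cart in front of the work surface, level with it; the furniture and walls round the work are solid. World frame = base frame: x ahead of the robot, y to its left, z up, the work surface at z = 0. Lengths are in mm, angles in rad, forces in N, time in s.
With the tool pointing down it reaches from about 275 to 1000 mm from the base axis. Payload 8.4 kg.
Tool frame: the origin (TCP) lies on the mounting face of the last link; the fingertips stand 173 mm ahead of it and the grasp point (between the pads) lies 155 mm ahead of it; z points along the fingers, y is the line along which they close (so a half turn about z gives the same grasp; the last joint's range is limited). The gripper opens to 85 mm and grips with 20 to 120 N. Pads are 22 mm wide; open, the fingers measure 114 mm over their backs; the gripper's body (76 mm by 85 mm) begins 54 mm behind the grasp point. The pads swing forward as they close: fully open they stand 13 mm farther back than shut.
Start: joints at [-1.262, 0.353, 1.633, -0, 1.155, -0.002], TCP at [191.137, -595.06, 404.681] pointing down, gripper open.
Joint ranges: [-2.63, 2.63], [-0.92, 2.1], [0.06, 2.66], [-1.3, 4.44], [0, 2.69], [-3.02, 3.02]. Speed limits (rad/s): [2.22, 2.22, 2.79, 3.14, 3.14, 3.14].

INTERFACE

Orientations are given as [roll, pitch, yaw] about the fixed x, y, z axes, in that order (R = Rz(yaw) Ry(pitch) Rx(roll)).
In Python, from rig import r gives the robot as it stands.
- The arm moves only by the tool apply_moves, never from a script. Its argument "deltas" is a list of rows, each an object with "claw": the gripper command: -1 is fully open, 1 is shut, values between are in proportion; "delta_pos": the shift along the tool's x, y, z in cm, a list of three; "yaw": the turn about the tool's z in rad. In form: [{"claw": claw, "delta_pos": [tx, ty, tz], "yaw": yaw}, ...]. A call has 1 to 8 rows; each row shifts and turns the commanded pose from where the row before left it, along the tool's axes as they then stand; what a row does not reach is not made up. A row lasts 1/8 s, in which the tool goes at most 62.5 mm and 10.7 degrees, less where a joint would pass 70% of its speed; a pose out of reach is approached as far as the arm can. A call with a gripper value outside its range is refused whole. The fingers move at their own pace and stop on an object; "grip_force" is the grip in N (left out, the last holds). Time passes only in rows, so rows that do not move let the fingers close. It gives the time, the measured TCP pose, the force, the opening and the grip force at its end, in the units of the state.
- r.sense(): the state, without advancing time (a new reading comes with each control period).
- r.grab_frame(name): name is "side" or "top" or "wrist"; returns a dict with "img" (400x640x3 uint8, blue, green, red), "z_map" (400x640 float32, mm along the optical axis (not along the pixel's ray), 0 where there is no reading), "fx", "fy", "cx", "cy" (pixels), "dist" ([k1, k2, p1, p2, k3] as OpenCV has them; the pictures are not rectified), "eye" and "rotation" of the camera in the world; the wrist camera has in their place "T_tool_cam" (4x4, takes a point from camera to tool coordinates, whose origin is the TCP and whose axes are the flange's). Camera axes: x right, y up, looking along -z (the intrinsics and any distortion apply to the point x, -y, -z); pixel columns grow to the right and rows downward; lengths in mm; the calibration is good to about 2 mm. A picture is of the moment at which its call begins: read the wrist's pose just before it.
- r.sign_off(): hands the job in; it is judged then, once.
The state is a dict: "clock": time; "qpos": joint angles; "qvel": joint speeds; "joint_efforts": joint torques, N m; "eef_pos": TCP position; "tcp_rot": TCP orientation; "contact_force": force on the tool from outside, world axes, zero at the start; "wrist_torque": the same for the moment, N m; "opening": opening from 0.0 (shut) to 1.0 (fully open); "grasp_force": force on a finger pad.
Only numpy, scipy, OpenCV 4.12 (cv2) and the standard library are available. Lean on these libraries where they do the work, as an engineer would, in place of code of your own. Each camera call takes 0.05 s, during which the arm holds its last target. There are 200 camera calls.

## Working session

There is one attempt and no reset: what is moved stays moved. The work goes in short steps, Python scripts to look and compute and a tool call to move; the robot and the scene stay as the last step left them, time stands still between calls to the robot, and variables do not carry over. Pictures are saved under pics/ and viewed, at most 14 in all, crops included, and the job is handed in when it is done.

Besides the shell and the picture viewer there is one more tool, called after "Emit:" by a JSON object that holds its "name" and its "arguments", one argument or row to a line. apply_moves: Moves the arm, as the interface text tells. Its arguments: {"type":"object","properties":{"deltas":{"type":"array"},"grip_force":{"type":"number"}},"required":["deltas"]}

```bash
mkdir -p pics; cat > h.py <<'E'
import numpy as np, cv2, pickle
from rig import r
def grab(n):
    s=r.sense(); f=r.grab_frame(n)
    if n=="wrist":
        from scipy.spatial.transform import Rotation as R
        T=np.array(f["T_tool_cam"],float); Rt=R.from_euler("xyz",s["tcp_rot"]).as_matrix()
        f["rotation"]=Rt@T[:3,:3]; f["eye"]=Rt@T[:3,3]+np.array(s["eef_pos"])
    f["R"]=np.array(f["rotation"],float); f["eye"]=np.array(f["eye"],float)
    f["K"]=np.array([[f["fx"],0,f["cx"]],[0,f["fy"],f["cy"]],[0,0,1]],float)
    return f
def ray(f,uv):
    p=cv2.undistortPoints(np.array(uv,np.float64).reshape(-1,1,2),f["K"],np.array(f["dist"],float))[:,0]
    d=np.c_[p[:,0],-p[:,1],-np.ones(len(p))]
    return d@f["R"].T
def plane(f,uv,z):
    d=ray(f,uv); t=(z-f["eye"][2])/d[:,2]
    return f["eye"]+d*t[:,None]
def proj(f,P):
    c=(np.atleast_2d(P)-f["eye"])@f["R"]; c=c*[1,-1,-1]
    return cv2.projectPoints(c,np.zeros(3),np.zeros(3),f["K"],np.array(f["dist"],float))[0][:,0]
def points(f):
    v,u=np.mgrid[0:400,0:640]; d=ray(f,np.c_[u.ravel(),v.ravel()])
    return (f["eye"]+d*f["z_map"].reshape(-1,1)).reshape(400,640,3)
E
python3 - <<'E'
from h import *
for n in("top","side"):
    f=grab(n); cv2.imwrite(f"pics/{n}.png",f["img"]); pickle.dump(f,open(n+".pkl","wb")); print(n,f["eye"],f["R"].round(3).tolist(),f["fx"],f["dist"])
print(r.sense())
E
```

```text
top [ 445.47857366  -64.51737862 1176.52919191] [0.074, 0.007, -1.601] 376.741987919361 [0.00239219 0.         0.         0.         0.        ]
side [  597.15100437 -1127.58750127   834.79777597] [0.913, 0.02, 0.063] 502.4419398997747 [-0.07450871  0.          0.          0.          0.        ]
{'clock': 0.1, 'qpos': array([-1.26240134e+00,  3.53576367e-01,  1.63402542e+00,  4.73963542e-06,
        1.15519695e+00, -2.43899858e-03]), 'qvel': array([-0.00059032, -0.00260692, -0.00047109, -0.00046306, -0.00029586,
       -0.0004832 ]), 'joint_efforts': array([-1.81761707e-04, -6.06357837e+01, -3.42817354e+01,  4.42335227e-05,
        3.81630103e-03,  1.37214272e-05]), 'eef_pos': array([ 191.0757869 , -594.86914357,  404.05289563]), 'tcp_rot': array([-3.14038658e+00, -7.27548715e-06,  3.10832063e-01]), 'contact_force': array([ 0.37963286,  0.84944652, -0.53105263]), 'wrist_torque': array([ 0.05190085, -0.05388255,  0.0032274 ]), 'grasp_force': 0.0, 'opening': 0.9974470897963584}
```

View pics/top.png

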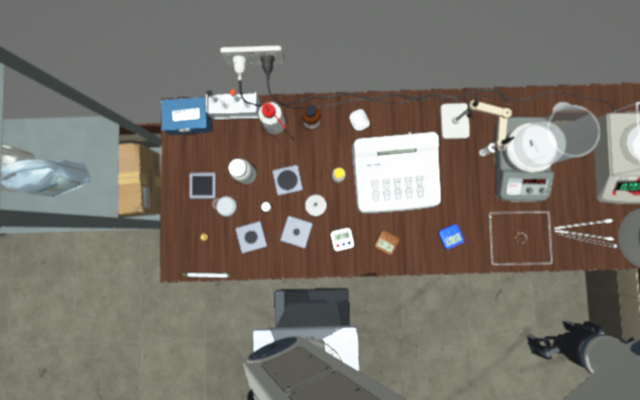

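View pics/side.png

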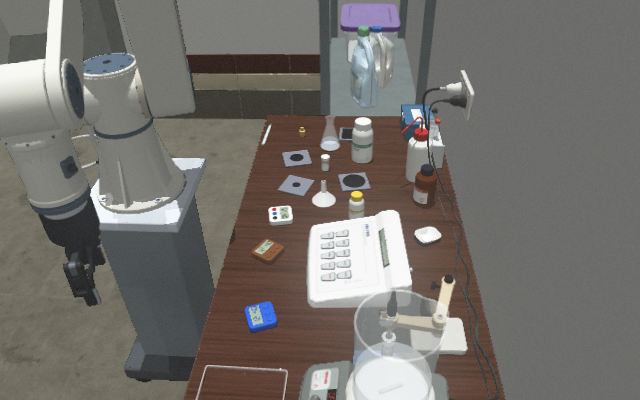

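Top view: large bottle (241,170), small bottle (339,174), weight (204,237), timer (342,239). The pads are timer (202,185), large (287,180), small (251,237) and weight (296,232). Flask is at (225,206), funnel at (316,205), and a stray vial at (266,207).

```bash
sed -i 's|    f\["R"\]=np.array(f\["rotation"\],float)|    from scipy.spatial.transform import Rotation as RR\n    a=np.array(f["rotation"],float); f["R"]=a if a.shape==(3,3) else RR.from_euler("xyz",a).as_matrix()|' h.py
python3 - <<'E'
from h import *
f=grab("top"); pickle.dump(f,open("top.pkl","wb"))
g=cv2.cvtColor(f["img"],cv2.COLOR_BGR2GRAY); hsv=cv2.cvtColor(f["img"],cv2.COLOR_BGR2HSV)
P=points(f)
print("table z",P[215,180],P[260,300],P[100,400])
for n,(u,v) in dict(timer=(202,185),large=(287,180),small=(251,237),weight=(296,232)).items():
    w=g[v-20:v+20,u-20:u+20]; s=hsv[v-20:v+20,u-20:u+20,1]
    m=((hsv[v-20:v+20,u-20:u+20,0]>90)&(hsv[v-20:v+20,u-20:u+20,0]<140)|(s<60)).astype(np.uint8)
    nl,l,st,c=cv2.connectedComponentsWithStats(m); k=l[20,20] or 1+np.argmax(st[1:,4]); k=1+np.argmax(st[1:,4])
    cs,_=cv2.findContours((l==k).astype(np.uint8),cv2.RETR_EXTERNAL,cv2.CHAIN_APPROX_NONE)
    h=cv2.convexHull(cs[0]).reshape(-1,2)+[u-20,v-20]
    q=plane(f,h,6.)[:,:2].astype(np.float32); rc=cv2.minAreaRect(q)
    print("pad",n,np.round(rc[0]),np.round(rc[1]),round(rc[2],1))
for n,(u,v),z in [("LB",(238,168),128),("SB",(339,173),79),("BW",(204,237),31),("timer",(342,239),18),("flask",(227,205),106),("funnel",(316,205),65),("vial",(266,207),45),("brownt",(387,242),18)]:
    w=P[v-12:v+13,u-12:u+13].reshape(-1,3); w=w[w[:,2]>8]
    hi=w[w[:,2]>np.percentile(w[:,2],98)-6] if len(w) else w
    print(n,plane(f,[(u,v)],z)[0].round(),"top z",np.percentile(w[:,2],[50,98]).round() if len(w) else None, hi.mean(0).round() if len(w) else None,len(hi))
E
```

```text
table z [5.09682455e+02 3.79116173e+02 1.88977577e-01] [358.62739303   7.18839968  -0.98556744] [ 8.55281715e+02 -3.25422790e+02 -5.95757181e-02]
pad timer [592. 298.] [101. 103.] 89.4
pad large [610.  41.] [87. 85.] 10.8
pad small [435. 158.] [87. 86.] 14.4
pad weight [447.  17.] [86. 86.] 71.0
LB [630. 167. 128.] top z [125. 131.] [627. 165. 154.] 202
SB [ 614. -119.   79.] top z [72. 84.] [ 609. -116.  124.] 50
BW [439. 295.  31.] top z [20. 33.] [439. 300.  30.] 8
timer [ 420. -124.   18.] top z [16. 21.] [ 419. -123.   31.] 259
flask [528. 205. 106.] top z [ 42. 106.] [526. 205. 198.] 23
funnel [523. -48.  65.] top z [17. 67.] [498. -51. 469.] 11
vial [523. 103.  45.] top z [46. 51.] [524. 105.  48.] 42
brownt [ 407. -261.   18.] top z [17. 22.] [ 406. -256.   42.] 243
```

```bash
python3 - <<'E'
import cv2
a=cv2.imread("pics/top.png")[130:280,160:360]
cv2.imwrite("pics/topc.png",cv2.resize(a,None,fx=4,fy=4,interpolation=cv2.INTER_CUBIC))
E
```

```text
(no output)
```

View pics/topc.png

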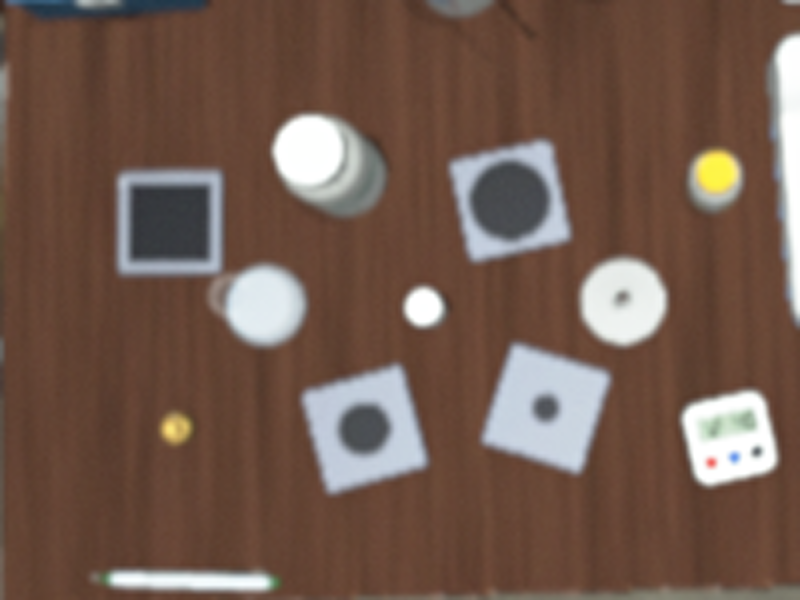

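Crop (×4, offset 160,130): dark silhouettes are timer (170,222), large (510,200), small (364,430) and weight (545,408). Cap centres are LB (310,150) and SB (717,172), with the weight at (175,428) and the timer at (729,438). The flask foot is at (265,305), with its mouth leaning to (222,293).

```bash
python3 - <<'E'
from h import *
f=pickle.load(open("top.pkl","rb")); I=f["img"]; hsv=cv2.cvtColor(I,cv2.COLOR_BGR2HSV); g=I.min(2)
def comp(m,u,v,r=14):
    z=np.zeros_like(m,np.uint8); z[v-r:v+r,u-r:u+r]=m[v-r:v+r,u-r:u+r]
    n,l,st,c=cv2.connectedComponentsWithStats(z); k=1+np.argmax(st[1:,4]); cs,_=cv2.findContours((l==k).astype(np.uint8),cv2.RETR_EXTERNAL,cv2.CHAIN_APPROX_NONE)
    return c[k],st[k,4],max(cs,key=len).reshape(-1,2)
dark=(I.max(2)<95)&(hsv[...,1]<90)
for n,(u,v),w in [("timer",(202,185),12),("large",(287,180),12),("small",(251,237),10),("weight",(296,232),6)]:
    c,a,k=comp(dark,u,v,w); p=plane(f,[c],6)[0]; print("pad",n,c.round(1),a,p.round(1))
    q=plane(f,cv2.convexHull(k).reshape(-1,2),6)[:,:2].astype(np.float32); print("   ",cv2.minAreaRect(q))
white=(g>150)
yel=(hsv[...,0]>20)&(hsv[...,0]<35)&(hsv[...,1]>120)&(hsv[...,2]>140)
br=(hsv[...,0]>15)&(hsv[...,0]<35)&(hsv[...,2]>110)
for n,m,(u,v),z,w in [("LB",g>225,(238,168),128,13),("SB",yel,(339,174),79,12),("BW",br,(204,237),16,8),("timer",g>100,(342,239),18,14),("funnel",g>150,(316,205),5,14),("vial",g>190,(266,207),48,9)]:
    c,a,k=comp(m,u,v,w); q=plane(f,cv2.convexHull(k).reshape(-1,2),z)[:,:2].astype(np.float32)
    print(n,c.round(1),a,plane(f,[c],z)[0].round(1),cv2.minAreaRect(q))
print("flaskfoot",plane(f,[(226.2,206.2)],5),"mouth",plane(f,[(216,203.5)],106))
E
```

```text
pad timer [202.  185.3] 335 [600.3 307.7   6. ]
    ((599.786865234375, 307.69384765625), (57.703086853027344, 53.602027893066406), 88.2158203125)
pad large [286.9 179.5] 247 [610.4  41.2   6. ]
    ((610.3541870117188, 40.830257415771484), (51.34947204589844, 55.402408599853516), 43.54690933227539)
pad small [250.6 236.6] 85 [435.5 157.9   6. ]
    ((435.94659423828125, 158.22378540039062), (28.09044075012207, 27.786489486694336), 88.26084899902344)
pad weight [296.  231.5] 8 [447.1  16.8   6. ]
    ((447.08062744140625, 16.832008361816406), (6.5898003578186035, 6.552690505981445), 43.472251892089844)
LB [236.6 167.2] 217 [632.4 170.9 128. ] ((633.02587890625, 171.18394470214844), (42.298675537109375, 45.63028335571289), 89.1015396118164)
SB [338.6 171.9] 75 [ 617.7 -117.8   79. ] ((617.4706420898438, -117.63047790527344), (20.576671600341797, 29.66163444519043), 88.08134460449219)
BW [203.5 236.6] 53 [440.2 300.8  16. ] ((440.42962646484375, 300.96307373046875), (21.775239944458008, 21.443357467651367), 88.25655364990234)
timer [342. 239.] 477 [ 420.  -124.1   18. ] ((420.2960510253906, -124.16165161132812), (67.38191986083984, 67.7969741821289), 10.713793754577637)
funnel [315.4 204.9] 354 [527.9 -45.6   5. ] ((527.6425170898438, -46.000877380371094), (65.49685668945312, 62.501800537109375), 88.21499633789062)
vial [265.4 206.4] 64 [525.1 104.   48. ] ((526.2188720703125, 105.10213470458984), (24.064172744750977, 24.189838409423828), 88.82483673095703)
flaskfoot [[532.45986342 232.75322707   5.        ]] mouth [[533.58809258 236.17843801 106.        ]]
```

```bash
cat >> h.py <<'E'
def to(x,y,z=None,yaw=None):
    "tool-axes cm from present pose to world target (after turning to yaw)"
    s=r.sense(); p=np.array(s["eef_pos"]); y0=s["tcp_rot"][2]; yaw=y0 if yaw is None else yaw
    d=np.array([x,y,p[2] if z is None else z])-p; c,q=np.cos(yaw),np.sin(yaw)
    t=np.array([d[0]*c+d[1]*q, d[0]*q-d[1]*c, -d[2]])/10
    print("t",s["clock"],"pos",p.round(1),"rot",np.round(s["tcp_rot"],3),"turn",round(y0-yaw,3),"shift cm",t.round(2),"rows",round(np.linalg.norm(t)/6.25,1))
E
python3 -c "
from h import *
to(400,-124,350,.187)
f=r.grab_frame('wrist');print(np.array(f['T_tool_cam']).round(3))"
```

```text
t 0.15 pos [ 191.1 -594.9  404.1] rot [-3.141  0.     0.311] turn 0.124 shift cm [ 29.28 -42.38   5.41] rows 8.3
[[-1.0000e-03  9.5700e-01  2.9200e-01  7.4021e+01]
 [ 1.0000e+00  0.0000e+00  2.0000e-03  7.9800e-01]
 [ 1.0000e-03  2.9200e-01 -9.5700e-01  3.0261e+01]
 [ 0.0000e+00  0.0000e+00  0.0000e+00  1.0000e+00]]
```

Emit:
{"name": "apply_moves", "arguments": {
  "deltas": [
    {"claw": -1,"delta_pos": [0,0,0],"yaw": 0.124},
    {"claw": -1,"delta_pos": [3.4,-4.9,0.6],"yaw": 0},
    {"claw": -1,"delta_pos": [3.4,-4.9,0.6],"yaw": 0},
    {"claw": -1,"delta_pos": [3.4,-4.9,0.6],"yaw": 0},
    {"claw": -1,"delta_pos": [3.4,-4.9,0.6],"yaw": 0},
    {"claw": -1,"delta_pos": [3.4,-4.9,0.6],"yaw": 0},
    {"claw": -1,"delta_pos": [3.4,-4.9,0.6],"yaw": 0},
    {"claw": -1,"delta_pos": [3.4,-4.9,0.6],"yaw": 0}
  ]
}}

```text
clock: 1.2
eef_pos: [361.7, -212.1, 362.7]
tcp_rot: [3.141, -0.001, 0.186]
contact_force: [1.3, 0.4, 0.3]
opening: 0.997
grasp_force: 0.0
```

Emit:
{"name": "apply_moves", "arguments": {
  "deltas": [
    {"claw": -1,"delta_pos": [3.4,-4.9,0.6],"yaw": 0},
    {"claw": -1,"delta_pos": [1.5,-2.5,0.4],"yaw": 0},
    {"claw": -1,"delta_pos": [0,0,0],"yaw": 0},
    {"claw": -1,"delta_pos": [0,0,0],"yaw": 0}
  ]
}}

```text
clock: 1.7
eef_pos: [395.6, -132.2, 352.7]
tcp_rot: [3.141, 0.0, 0.187]
contact_force: [0.1, -0.4, -0.6]
opening: 0.995
grasp_force: 0.0
```

```bash
cat >> h.py <<'E'
def snap(name):
    f=grab("wrist"); cv2.imwrite(f"pics/{name}.png",f["img"]); pickle.dump(f,open(name+".pkl","wb")); return f
def blob(f,m,z,xy=None):
    "component of mask nearest to world xy at height z"
    n,l,st,c=cv2.connectedComponentsWithStats(cv2.morphologyEx(m.astype(np.uint8),cv2.MORPH_OPEN,np.ones((3,3))))
    t=proj(f,[[*xy,z]])[0]; ok=[k for k in range(1,n) if st[k,4]>150]
    k=min(ok,key=lambda k:np.hypot(*(c[k]-t)))
    cs,_=cv2.findContours((l==k).astype(np.uint8),cv2.RETR_EXTERNAL,cv2.CHAIN_APPROX_NONE)
    h=cv2.convexHull(max(cs,key=len)).reshape(-1,2); q=plane(f,h,z)[:,:2].astype(np.float32)
    rc=cv2.minAreaRect(q); print("px",c[k].round(),"want",t.round(),"area",st[k,4],"rect",np.round(rc[0],1),np.round(rc[1],1),"deg",round(rc[2],1),"circ",cv2.minEnclosingCircle(q)); return rc
E
python3 - <<'E'
from h import *
f=snap("w1"); m=(f["img"].min(2)>110)
blob(f,m,18,(420,-124)); to(420,-124,172,.187)
E
```

```text
px [310. 156.] want [311. 157.] area 2409 rect [ 420.7 -122.9] [58.9 60.7] deg 12.0 circ ((420.5287170410156, -122.75981903076172), 37.885337829589844)
t 1.75 pos [ 395.6 -132.6  352.8] rot [3.141 0.    0.187] turn -0.0 shift cm [ 2.56 -0.39 18.08] rows 2.9
```

View pics/w1.png

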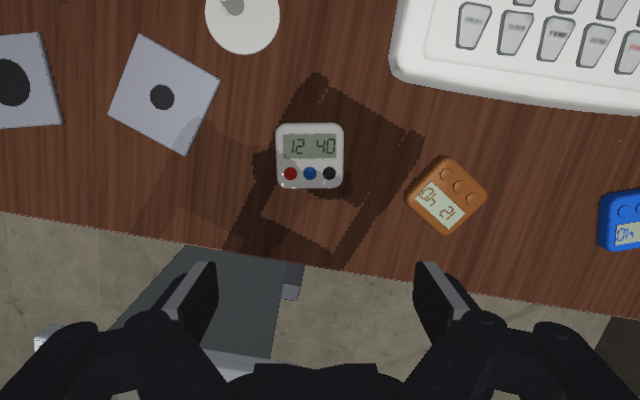

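The timer sits at px (310,156), world (420.6,-122.9), 12° yaw, and its sizes check. The pad for the weight is in view at (162,97), and the brown timer is clear. Descending.

Emit:
{"name": "apply_moves", "arguments": {
  "deltas": [
    {"claw": -1,"delta_pos": [2.6,-0.5,3.0],"yaw": -0.015},
    {"claw": -1,"delta_pos": [0,0,5.0],"yaw": 0},
    {"claw": -1,"delta_pos": [0,0,5.0],"yaw": 0},
    {"claw": -1,"delta_pos": [0,0,4.0],"yaw": 0},
    {"claw": -1,"delta_pos": [0,0,1.0],"yaw": 0},
    {"claw": 0.2,"delta_pos": [0,0,0],"yaw": 0},
    {"claw": 0.5,"delta_pos": [0,0,0],"yaw": 0},
    {"claw": 0.5,"delta_pos": [0,0,0],"yaw": 0}
  ],
  "grip_force": 30
}}

```text
clock: 2.75
eef_pos: [420.9, -122.5, 174.0]
tcp_rot: [3.14, -0.002, 0.202]
contact_force: [0.6, 0.5, -0.5]
opening: 0.713
grasp_force: 32.8
```

Emit:
{"name": "apply_moves", "arguments": {
  "deltas": [
    {"claw": 0.5,"delta_pos": [0,0,0],"yaw": 0},
    {"claw": 0.5,"delta_pos": [0,0,0],"yaw": 0},
    {"claw": 0.5,"delta_pos": [0,0,-3.0],"yaw": 0},
    {"claw": 0.5,"delta_pos": [0,0,-5.0],"yaw": 0.1},
    {"claw": 0.5,"delta_pos": [0,0,-5.0],"yaw": 0.11},
    {"claw": 0.5,"delta_pos": [0,0,-5],"yaw": 0},
    {"claw": 0.5,"delta_pos": [0,0,-3],"yaw": 0}
  ]
}}

```text
clock: 3.62
eef_pos: [420.4, -122.2, 385.8]
tcp_rot: [3.141, -0.004, -0.008]
contact_force: [0.9, -0.1, -0.8]
opening: 0.717
grasp_force: 33.7
```

```bash
python3 - <<'E'
from h import *
to(560,308,380,-.015)
E
```

```text
t 3.625 pos [ 420.4 -122.2  385.8] rot [ 3.141 -0.004 -0.008] turn 0.007 shift cm [ 13.32 -43.23   0.58] rows 7.2
```

Emit:
{"name": "apply_moves", "arguments": {
  "deltas": [
    {"claw": 0.5,"delta_pos": [1.7,-5.4,0],"yaw": 0},
    {"claw": 0.5,"delta_pos": [1.7,-5.4,0],"yaw": 0},
    {"claw": 0.5,"delta_pos": [1.7,-5.4,0],"yaw": 0},
    {"claw": 0.5,"delta_pos": [1.7,-5.4,0],"yaw": 0},
    {"claw": 0.5,"delta_pos": [1.7,-5.4,0],"yaw": 0},
    {"claw": 0.5,"delta_pos": [1.7,-5.4,0],"yaw": 0},
    {"claw": 0.5,"delta_pos": [1.7,-5.4,0],"yaw": 0},
    {"claw": 0.5,"delta_pos": [1.2,-5.4,0],"yaw": 0}
  ]
}}

```text
clock: 4.62
eef_pos: [555.1, 310.5, 383.2]
tcp_rot: [-3.141, -0.001, -0.008]
contact_force: [0.8, 0.2, -0.3]
opening: 0.717
grasp_force: 33.7
```

Emit:
{"name": "apply_moves", "arguments": {
  "deltas": [
    {"claw": 0.5,"delta_pos": [0,0,0],"yaw": 0},
    {"claw": 0.5,"delta_pos": [0,0,0],"yaw": 0}
  ]
}}

```text
clock: 4.88
eef_pos: [554.4, 308.5, 382.6]
tcp_rot: [3.141, 0.001, -0.007]
contact_force: [0.1, -0.5, 0.4]
opening: 0.714
grasp_force: 33.7
```

```bash
python3 - <<'E'
from h import *
f=snap("w2"); I=f["img"]; hsv=cv2.cvtColor(I,cv2.COLOR_BGR2HSV)
m=(I.max(2)<95)&(hsv[...,1]<90)
blob(f,m,6,(600,308))
blob(f,(I.min(2)>110),18+195,(560,308))
to(600,308)
E
```

```text
px [315. 133.] want [315. 131.] area 3518 rect [600.2 310.3] [65.4 61.8] deg 89.5 circ ((600.415283203125, 309.75225830078125), 44.14785385131836)
px [332. 255.] want [315. 258.] area 14267 rect [559.  299.9] [82.2 87.2] deg 89.4 circ ((558.9962158203125, 303.783203125), 52.74176788330078)
t 4.925 pos [554.4 308.  382.7] rot [ 3.141  0.    -0.008] turn 0.0 shift cm [ 4.56 -0.04 -0.  ] rows 0.7
```

View pics/w2.png

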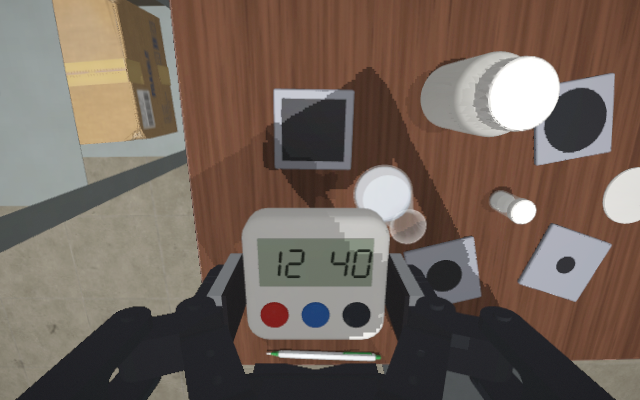

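Timer is level in the grip. The pad silhouette at px (315,133) is (600.3,309.5), square to the tool. Lowering.

Emit:
{"name": "apply_moves", "arguments": {
  "deltas": [
    {"claw": 0.5,"delta_pos": [4.6,-0.15,1],"yaw": 0},
    {"claw": 0.5,"delta_pos": [0,0,5],"yaw": 0},
    {"claw": 0.5,"delta_pos": [0,0,5],"yaw": 0},
    {"claw": 0.5,"delta_pos": [0,0,5],"yaw": 0},
    {"claw": 0.5,"delta_pos": [0,0,3],"yaw": 0},
    {"claw": 0.5,"delta_pos": [0,0,0.9],"yaw": 0},
    {"claw": 0.5,"delta_pos": [0,0,0.2],"yaw": 0},
    {"claw": 0.5,"delta_pos": [0,0,0],"yaw": 0}
  ]
}}

```text
clock: 5.92
eef_pos: [601.5, 309.8, 183.3]
tcp_rot: [-3.141, -0.002, -0.009]
contact_force: [0.0, -0.1, -0.2]
opening: 0.714
grasp_force: 33.6
```

```bash
python3 - <<'E'
from h import *
to(600.3,309.5,180.5)
E
```

```text
t 5.925 pos [601.5 309.8 183.3] rot [-3.141e+00 -2.000e-03 -9.000e-03] turn 0.0 shift cm [-0.12  0.03  0.28] rows 0.0
```

Emit:
{"name": "apply_moves", "arguments": {
  "deltas": [
    {"claw": 0.5,"delta_pos": [-0.1,0,0.25],"yaw": 0},
    {"claw": 0.5,"delta_pos": [0,0,0],"yaw": 0},
    {"claw": -0.8,"delta_pos": [0,0,0],"yaw": 0},
    {"claw": -0.8,"delta_pos": [0,0,0],"yaw": 0},
    {"claw": -0.8,"delta_pos": [0,0,-3],"yaw": 0},
    {"claw": -0.8,"delta_pos": [0,0,-6],"yaw": 0},
    {"claw": -0.5,"delta_pos": [-2,0,-5],"yaw": 0},
    {"claw": -0.4,"delta_pos": [-5,0,-2],"yaw": 0}
  ]
}}

```text
clock: 6.92
eef_pos: [531.1, 310.8, 342.7]
tcp_rot: [-3.138, -0.006, -0.01]
contact_force: [0.4, 0.5, -0.2]
opening: 0.701
grasp_force: 0.0
```

Emit:
{"name": "apply_moves", "arguments": {
  "deltas": [
    {"claw": -0.3,"delta_pos": [-5.5,0.2,0],"yaw": 0},
    {"claw": -0.3,"delta_pos": [-5.5,0.3,0],"yaw": 0},
    {"claw": -0.3,"delta_pos": [0,0.3,0],"yaw": 0},
    {"claw": -0.3,"delta_pos": [0,0,0],"yaw": 0}
  ]
}}

```text
clock: 7.42
eef_pos: [420.1, 303.4, 339.7]
tcp_rot: [-3.141, -0.001, -0.008]
contact_force: [1.2, 0.7, -0.9]
opening: 0.65
grasp_force: 0.0
```

```bash
python3 - <<'E'
from h import *
f=snap("w3"); I=f["img"]; hsv=cv2.cvtColor(I,cv2.COLOR_BGR2HSV)
blob(f,(I.min(2)>110),24,(600,309))
br=(hsv[...,0]>12)&(hsv[...,0]<35)&(hsv[...,1]>70)&(hsv[...,2]>110)
blob(f,br,14,(440,301))
to(440,301,176)
E
```

```text
px [305.   9.] want [305. -47.] area 1715 rect [562.6 309.8] [75.  13.1] deg 89.4 circ ((563.9163818359375, 309.8257751464844), 37.68938064575195)
px [316. 166.] want [317. 166.] area 460 rect [439.7 302.3] [19.7 21.6] deg 89.5 circ ((439.679443359375, 302.69915771484375), 11.264089584350586)
t 7.475 pos [420.6 303.5 339.6] rot [-3.141e+00 -1.000e-03 -8.000e-03] turn 0.0 shift cm [ 1.94  0.24 16.36] rows 2.6
```

View pics/w3.png

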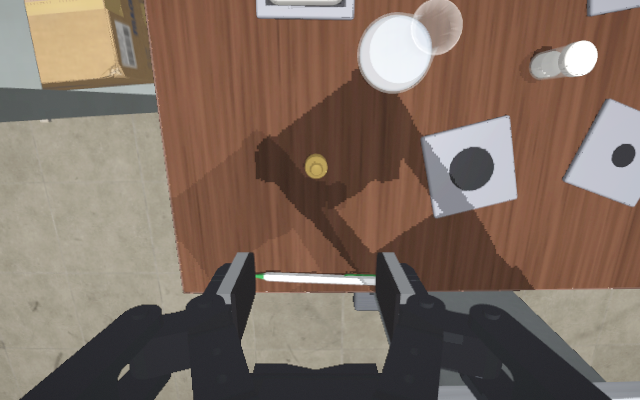

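Weight at px (316,166) → (439.7,302.3), clear all round. The timer lies on its pad, only its edge visible here.

Emit:
{"name": "apply_moves", "arguments": {
  "deltas": [
    {"claw": -0.2,"delta_pos": [1.9,0.12,2],"yaw": 0},
    {"claw": 0,"delta_pos": [0,0,5],"yaw": 0},
    {"claw": 0,"delta_pos": [0,0,5],"yaw": 0},
    {"claw": 0,"delta_pos": [0,0,3],"yaw": 0},
    {"claw": 0,"delta_pos": [0,0,1.3],"yaw": 0},
    {"claw": 0,"delta_pos": [0,0,0],"yaw": 0},
    {"claw": 0.4,"delta_pos": [0,0,0],"yaw": 0},
    {"claw": 0.9,"delta_pos": [0,0,0],"yaw": 0}
  ],
  "grip_force": 25
}}

```text
clock: 8.48
eef_pos: [439.5, 302.3, 177.5]
tcp_rot: [-3.14, -0.002, -0.008]
contact_force: [0.9, 0.3, 1.4]
opening: 0.215
grasp_force: 25.3
```

Emit:
{"name": "apply_moves", "arguments": {
  "deltas": [
    {"claw": 0.9,"delta_pos": [0,0,0],"yaw": 0},
    {"claw": 0.9,"delta_pos": [0,0,0],"yaw": 0},
    {"claw": 0.9,"delta_pos": [0,0,0],"yaw": 0},
    {"claw": 0.9,"delta_pos": [0,0,0],"yaw": 0}
  ]
}}

```text
clock: 8.98
eef_pos: [439.4, 302.3, 177.4]
tcp_rot: [-3.14, -0.002, -0.008]
contact_force: [0.2, -2.3, 7.3]
opening: 0.214
grasp_force: 25.9
```

Emit:
{"name": "apply_moves", "arguments": {
  "deltas": [
    {"claw": 0.9,"delta_pos": [0,0,-3],"yaw": 0},
    {"claw": 0.9,"delta_pos": [0,1,-5],"yaw": 0},
    {"claw": 0.9,"delta_pos": [-0.2,5,-3],"yaw": 0},
    {"claw": 0.9,"delta_pos": [-0.2,5.7,0],"yaw": 0},
    {"claw": 0.9,"delta_pos": [-0.5,5.7,0],"yaw": 0},
    {"claw": 0.9,"delta_pos": [-0.5,5.7,0],"yaw": 0},
    {"claw": 0.9,"delta_pos": [0,5.4,0],"yaw": 0},
    {"claw": 0.9,"delta_pos": [0,0,0],"yaw": 0}
  ]
}}

```text
clock: 9.98
eef_pos: [422.0, 14.2, 286.6]
tcp_rot: [3.141, -0.0, -0.013]
contact_force: [0.0, 0.7, -0.8]
opening: 0.215
grasp_force: 25.1
```

```bash
python3 - <<'E'
from h import *
f=snap("w4"); I=f["img"]; hsv=cv2.cvtColor(I,cv2.COLOR_BGR2HSV)
m=(I.max(2)<95)&(hsv[...,1]<90)
blob(f,m,6,(447,17))
to(447,17,184)
print(r.sense()["opening"],r.sense()["grasp_force"])
E
```

```text
px [308. 170.] want [310. 170.] area 702 rect [447.   18.7] [22.1 22.2] deg 44.1 circ ((446.8564147949219, 18.546201705932617), 11.552719116210938)
t 10.025 pos [422.3  15.6 286.6] rot [-3.141e+00 -1.000e-03 -1.200e-02] turn 0.0 shift cm [ 2.47 -0.17 10.26] rows 1.7
0.21499868920844406 25.14258211303968
```

View pics/w4.png

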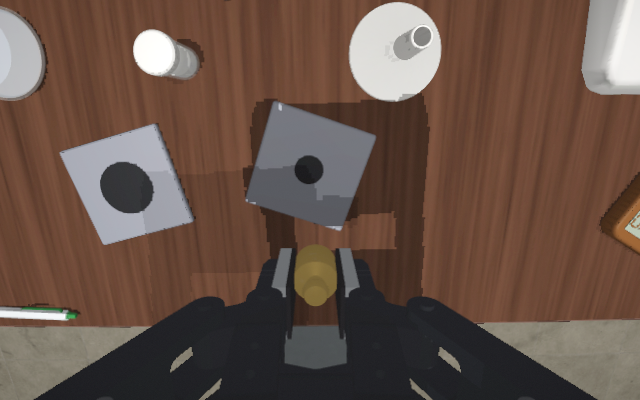

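The weight is held upright at (315,270), and the pad's dark disc at (308,170) → (447,18.7).

Emit:
{"name": "apply_moves", "arguments": {
  "deltas": [
    {"claw": 0.9,"delta_pos": [2.5,-0.35,3],"yaw": 0},
    {"claw": 0.9,"delta_pos": [0,0,4],"yaw": 0},
    {"claw": 0.9,"delta_pos": [0,0,2.5],"yaw": 0},
    {"claw": 0.9,"delta_pos": [0,0,0.7],"yaw": 0},
    {"claw": 0.9,"delta_pos": [0,0,0.1],"yaw": 0},
    {"claw": 0.9,"delta_pos": [0,0,0],"yaw": 0}
  ]
}}

```text
clock: 10.78
eef_pos: [447.9, 20.9, 183.9]
tcp_rot: [-3.141, -0.001, -0.007]
contact_force: [-0.5, -1.0, -0.8]
opening: 0.212
grasp_force: 25.3
```

Emit:
{"name": "apply_moves", "arguments": {
  "deltas": [
    {"claw": 0.9,"delta_pos": [-0.05,0.2,0.05],"yaw": 0},
    {"claw": 0.9,"delta_pos": [0,0,0],"yaw": 0},
    {"claw": 0.4,"delta_pos": [0,0,0],"yaw": 0},
    {"claw": 0.2,"delta_pos": [0,0,0],"yaw": 0},
    {"claw": 0.2,"delta_pos": [0,0,-3],"yaw": 0},
    {"claw": 0,"delta_pos": [0,0,-6],"yaw": 0},
    {"claw": -1,"delta_pos": [0,0,-6],"yaw": 0},
    {"claw": -1,"delta_pos": [0,0,-5],"yaw": 0}
  ]
}}

```text
clock: 11.78
eef_pos: [446.7, 18.3, 385.0]
tcp_rot: [3.142, -0.001, -0.008]
contact_force: [0.9, -0.5, -0.5]
opening: 0.907
grasp_force: 0.0
```

```bash
python3 - <<'E'
from h import *
f=snap("w5"); I=f["img"]; hsv=cv2.cvtColor(I,cv2.COLOR_BGR2HSV)
br=(hsv[...,0]>12)&(hsv[...,0]<35)&(hsv[...,1]>70)&(hsv[...,2]>110)
blob(f,br,20,(447,18.7))
to(590,170,400)
E
```

```text
px [573. 208.] want [314. 178.] area 1784 rect [ 407.3 -255.2] [60.1 57.7] deg 60.0 circ ((407.2546691894531, -254.77284240722656), 37.208595275878906)
t 11.825 pos [448.5  18.3 390.6] rot [-3.141 -0.009 -0.008] turn 0.0 shift cm [ 14.03 -15.29  -0.94] rows 3.3
```

```bash
sed -i 's/>150\]/>60]/' h.py; python3 - <<'E'
from h import *
f=pickle.load(open("w5.pkl","rb")); I=f["img"]; hsv=cv2.cvtColor(I,cv2.COLOR_BGR2HSV)
br=(hsv[...,0]>12)&(hsv[...,0]<35)&(hsv[...,1]>60)&(hsv[...,2]>60)
br[:130]=0;br[220:]=0;br[:,:260]=0;br[:,370:]=0
blob(f,br,20,(447,18.7))
c=I[100:250,220:420]; cv2.imwrite("pics/w5c.png",cv2.resize(c,None,fx=3,fy=3))
E
```

```text
px [315. 177.] want [314. 178.] area 350 rect [448.2  17.4] [19.5 21.8] deg 89.5 circ ((447.96661376953125, 17.437257766723633), 11.271890640258789)
```

Emit:
{"name": "apply_moves", "arguments": {
  "deltas": [
    {"claw": -1,"delta_pos": [4.5,-5,0],"yaw": 0},
    {"claw": -1,"delta_pos": [4.5,-5,0],"yaw": 0},
    {"claw": -1,"delta_pos": [4.5,-5,-1],"yaw": 0},
    {"claw": -1,"delta_pos": [0,0,0],"yaw": 0},
    {"claw": -1,"delta_pos": [0,0,0],"yaw": 0}
  ]
}}

```text
clock: 12.45
eef_pos: [572.6, 156.0, 390.9]
tcp_rot: [3.141, 0.002, -0.008]
contact_force: [-0.3, -0.6, 0.0]
opening: 0.995
grasp_force: 0.0
```

```bash
python3 - <<'E'
from h import *
f=snap("w6"); I=f["img"]
blob(f,I.min(2)>215,128,(632.5,171))
to(632.5,171,235)
E
```

```text
px [284. 104.] want [291. 123.] area 1436 rect [645.6 175.4] [19.2 42.3] deg 13.0 circ ((640.18701171875, 174.1160430908203), 21.14647674560547)
t 12.5 pos [572.3 155.6 391. ] rot [ 3.141e+00  2.000e-03 -8.000e-03] turn 0.0 shift cm [ 6.01 -1.59 15.6 ] rows 2.7
```

View pics/w5c.png

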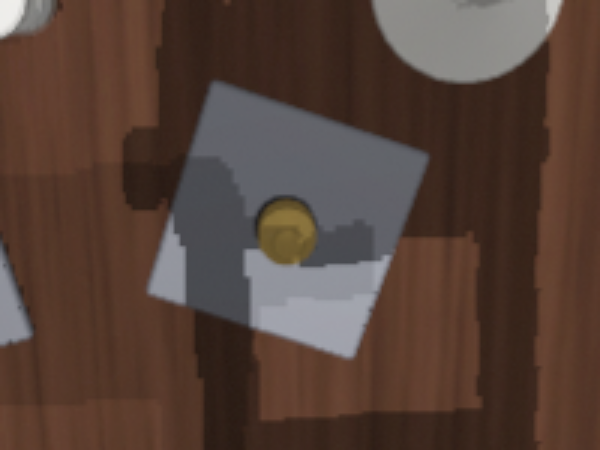

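View pics/w6.png

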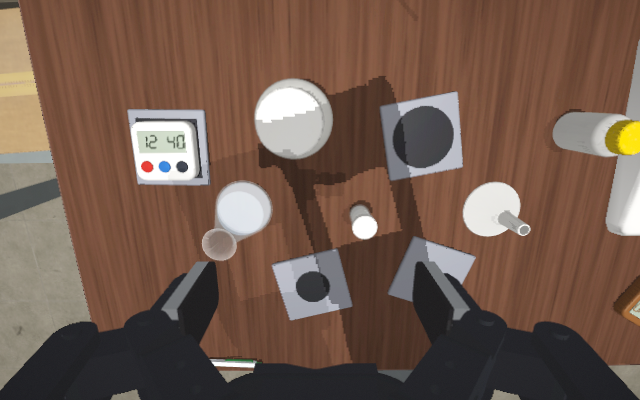

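The cap is centred on its predicted pixel (291,122), and the weight is within ~1 mm of its disc. Grasping the large bottle.

Emit:
{"name": "apply_moves", "arguments": {
  "deltas": [
    {"claw": -1,"delta_pos": [5,-1.6,0],"yaw": 0},
    {"claw": -1,"delta_pos": [1,0,2.6],"yaw": 0},
    {"claw": -1,"delta_pos": [0,0,5],"yaw": 0},
    {"claw": -1,"delta_pos": [0,0,5],"yaw": 0},
    {"claw": -1,"delta_pos": [0,0,3],"yaw": 0},
    {"claw": -1,"delta_pos": [0,0,0],"yaw": 0},
    {"claw": -0.5,"delta_pos": [0,0,0],"yaw": 0},
    {"claw": 0.3,"delta_pos": [0,0,0],"yaw": 0}
  ],
  "grip_force": 40
}}

```text
clock: 13.5
eef_pos: [633.9, 171.5, 238.2]
tcp_rot: [-3.141, -0.003, -0.008]
contact_force: [-0.7, 0.1, 4.3]
opening: 0.702
grasp_force: 44.1
```

Emit:
{"name": "apply_moves", "arguments": {
  "deltas": [
    {"claw": 0.3,"delta_pos": [0,0,0],"yaw": 0},
    {"claw": 0.3,"delta_pos": [0,0,0],"yaw": 0}
  ]
}}

```text
clock: 13.75
eef_pos: [634.0, 171.6, 238.2]
tcp_rot: [-3.141, -0.003, -0.008]
contact_force: [-0.9, -1.6, 6.8]
opening: 0.706
grasp_force: 44.4
```

Emit:
{"name": "apply_moves", "arguments": {
  "deltas": [
    {"claw": 0.3,"delta_pos": [0,0,-3],"yaw": 0},
    {"claw": 0.3,"delta_pos": [0,2,-3],"yaw": 0},
    {"claw": 0.3,"delta_pos": [-0.8,4,-1],"yaw": 0},
    {"claw": 0.3,"delta_pos": [-1,4,0],"yaw": 0},
    {"claw": 0.3,"delta_pos": [-0.5,3,0],"yaw": 0},
    {"claw": 0.3,"delta_pos": [0,0,0],"yaw": 0},
    {"claw": 0.3,"delta_pos": [0,0,0],"yaw": 0}
  ]
}}

```text
clock: 14.62
eef_pos: [609.2, 42.0, 306.4]
tcp_rot: [-3.141, -0.001, -0.009]
contact_force: [-0.5, 0.4, -3.6]
opening: 0.705
grasp_force: 45.9
```

```bash
python3 - <<'E'
from h import *
to(611,41.2,244.2)
f=snap("w7"); I=f["img"]
b=r.sense(); print(b["opening"],b["grasp_force"],b["contact_force"].round(1))
t=grab("top"); cv2.imwrite("pics/top2.png",t["img"])
c=cv2.resize(t["img"][130:280,160:360],(600,450),interpolation=cv2.INTER_CUBIC)
cv2.imwrite("pics/mix.png",np.vstack([c,]) if 0 else np.hstack([cv2.resize(I,(400,250)),cv2.resize(c,(400,250))]))
E
```

```text
t 14.625 pos [609.2  42.  306.4] rot [-3.141e+00 -1.000e-03 -9.000e-03] turn 0.0 shift cm [0.18 0.08 6.22] rows 1.0
0.7044211479098959 45.94170395095716 [ 0.3 -0.6 -4.3]
```

View pics/mix.png

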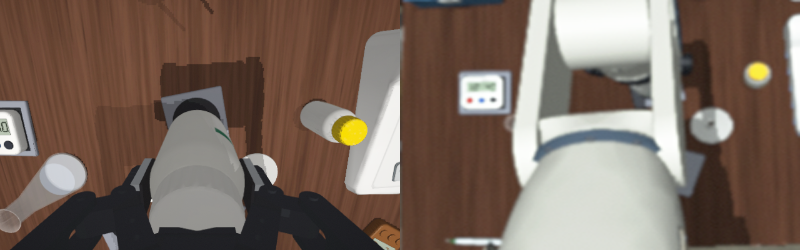

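The bottle hangs upright over its pad (left half), and the timer sits on its pad (right half). Lowering.

Emit:
{"name": "apply_moves", "arguments": {
  "deltas": [
    {"claw": 0.3,"delta_pos": [0.15,0.05,3],"yaw": 0},
    {"claw": 0.3,"delta_pos": [0,0,2.2],"yaw": 0},
    {"claw": 0.3,"delta_pos": [0,0,0.8],"yaw": 0},
    {"claw": 0.3,"delta_pos": [0,0,0],"yaw": 0},
    {"claw": 0.3,"delta_pos": [0,0,0],"yaw": 0}
  ]
}}

```text
clock: 15.35
eef_pos: [611.1, 41.6, 246.7]
tcp_rot: [-3.142, -0.001, -0.008]
contact_force: [1.1, 0.7, -3.7]
opening: 0.703
grasp_force: 45.9
```

Emit:
{"name": "apply_moves", "arguments": {
  "deltas": [
    {"claw": 0.3,"delta_pos": [0,0,0.2],"yaw": 0},
    {"claw": 0.3,"delta_pos": [0,0,0],"yaw": 0},
    {"claw": -0.6,"delta_pos": [0,0,0],"yaw": 0},
    {"claw": -1,"delta_pos": [0,0,0],"yaw": 0},
    {"claw": -1,"delta_pos": [0,0,0],"yaw": 0},
    {"claw": -1,"delta_pos": [0,0,-3],"yaw": 0},
    {"claw": -1,"delta_pos": [0,0,-6],"yaw": 0},
    {"claw": -1,"delta_pos": [0,0,-6],"yaw": 0}
  ]
}}

```text
clock: 16.35
eef_pos: [610.4, 41.3, 395.3]
tcp_rot: [3.142, 0.001, -0.008]
contact_force: [0.7, -0.6, 0.1]
opening: 1.003
grasp_force: 0.0
```

```bash
python3 - <<'E'
from h import *
to(560,-118,380,1.571)
E
```

```text
t 16.35 pos [610.4  41.3 395.3] rot [ 3.142e+00  1.000e-03 -8.000e-03] turn -1.579 shift cm [-15.93  -5.05   1.53] rows 2.7
```

Emit:
{"name": "apply_moves", "arguments": {
  "deltas": [
    {"claw": -0.8,"delta_pos": [0.7,5.5,0],"yaw": 0},
    {"claw": -0.8,"delta_pos": [0,5.5,0],"yaw": 0},
    {"claw": -0.6,"delta_pos": [0,5.5,0],"yaw": 0},
    {"claw": -0.6,"delta_pos": [0,0,0],"yaw": -0.18},
    {"claw": -0.5,"delta_pos": [0,0,0],"yaw": -0.18},
    {"claw": -0.5,"delta_pos": [0,0,0],"yaw": -0.18},
    {"claw": -0.5,"delta_pos": [0,0,0],"yaw": -0.18},
    {"claw": -0.5,"delta_pos": [0,0,0],"yaw": -0.18}
  ]
}}

```text
clock: 17.35
eef_pos: [616.2, -123.8, 393.9]
tcp_rot: [3.142, -0.0, 0.898]
contact_force: [-0.5, 0.5, -0.1]
opening: 0.75
grasp_force: 0.0
```

Emit:
{"name": "apply_moves", "arguments": {
  "deltas": [
    {"claw": -0.5,"delta_pos": [0,0,0],"yaw": -0.18},
    {"claw": -0.5,"delta_pos": [0,0,0],"yaw": -0.18},
    {"claw": -0.5,"delta_pos": [0,0,0],"yaw": -0.18},
    {"claw": -0.5,"delta_pos": [0,0,0],"yaw": -0.139},
    {"claw": -0.5,"delta_pos": [0,0,0],"yaw": 0},
    {"claw": -0.5,"delta_pos": [0,0,0],"yaw": 0}
  ]
}}

```text
clock: 18.1
eef_pos: [616.3, -123.7, 393.9]
tcp_rot: [3.142, 0.0, 1.568]
contact_force: [-0.4, 0.2, -0.1]
opening: 0.751
grasp_force: 0.0
```

```bash
python3 - <<'E'
from h import *
f=snap("w8"); I=f["img"]; hsv=cv2.cvtColor(I,cv2.COLOR_BGR2HSV)
yel=(hsv[...,0]>20)&(hsv[...,0]<35)&(hsv[...,1]>120)&(hsv[...,2]>80)
blob(f,yel,79,(617.5,-117.8))
P=points(f); 
for y in(-160,-175,-200,-220):
    k=np.hypot(P[...,0]-617,P[...,1]-y)<6; print(y,np.percentile(P[k][:,2],[50,95]) if k.any() else None)
to(617.5,-117.8,193,1.571)
E
```

```text
px [316. 180.] want [317. 183.] area 897 rect [ 616.4 -115.2] [30.2 27. ] deg 89.8 circ ((616.7925415039062, -115.07779693603516), 15.36331844329834)
-160 [0.47762132 1.36394103]
-175 [45.69582525 47.62692521]
-200 [47.19953144 48.46415453]
-220 [47.1386591  48.40707041]
t 18.15 pos [ 616.3 -123.7  393.9] rot [-3.142 -0.     1.568] turn -0.003 shift cm [ 0.59  0.12 20.09] rows 3.2
```

View pics/w8.png

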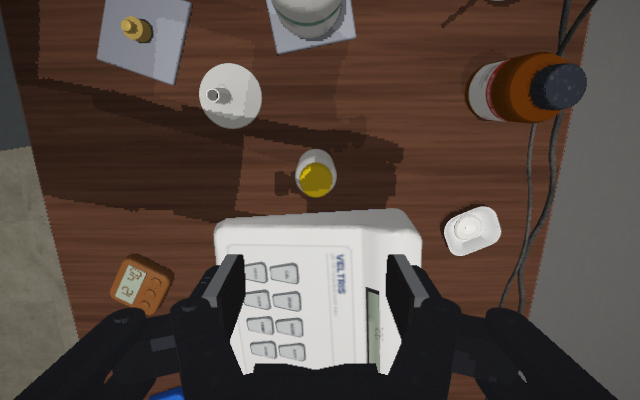

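Small bottle at px (316,180) → (617,-116). The white appliance edge is at y≈-167 and 48 mm high, so it clears with the fingers closing along x.

Emit:
{"name": "apply_moves", "arguments": {
  "deltas": [
    {"claw": -0.5,"delta_pos": [0.8,0.05,2],"yaw": 0},
    {"claw": -0.5,"delta_pos": [0,0,5],"yaw": 0},
    {"claw": -0.5,"delta_pos": [0,0,5],"yaw": 0},
    {"claw": -0.5,"delta_pos": [0,0,5],"yaw": 0},
    {"claw": -0.5,"delta_pos": [0,0,2.9],"yaw": 0},
    {"claw": -0.5,"delta_pos": [0,0,0],"yaw": 0},
    {"claw": 0,"delta_pos": [0,0,0],"yaw": 0},
    {"claw": 0.5,"delta_pos": [0,0,0],"yaw": 0}
  ],
  "grip_force": 25
}}

```text
clock: 19.15
eef_pos: [617.6, -115.9, 196.7]
tcp_rot: [3.139, 0.001, 1.57]
contact_force: [-0.2, -0.2, -1.2]
opening: 0.443
grasp_force: 25.1
```

Emit:
{"name": "apply_moves", "arguments": {
  "deltas": [
    {"claw": 0.5,"delta_pos": [0,0,0],"yaw": 0},
    {"claw": 0.5,"delta_pos": [0,0,0],"yaw": 0}
  ]
}}

```text
clock: 19.4
eef_pos: [617.5, -115.9, 196.7]
tcp_rot: [3.139, 0.0, 1.571]
contact_force: [-0.4, -0.7, 7.5]
opening: 0.441
grasp_force: 25.8
```

Emit:
{"name": "apply_moves", "arguments": {
  "deltas": [
    {"claw": 0.5,"delta_pos": [0,0,-3],"yaw": 0},
    {"claw": 0.5,"delta_pos": [0,0,-6],"yaw": 0},
    {"claw": 0.5,"delta_pos": [0,0,-6],"yaw": 0},
    {"claw": 0.5,"delta_pos": [0,0,-2],"yaw": 0},
    {"claw": 0.5,"delta_pos": [4.8,-3.6,0],"yaw": 0},
    {"claw": 0.5,"delta_pos": [4.8,-3.6,0],"yaw": 0},
    {"claw": 0.5,"delta_pos": [4.8,-3.6,0],"yaw": 0},
    {"claw": 0.5,"delta_pos": [4.8,-3.6,0],"yaw": 0}
  ]
}}

```text
clock: 20.4
eef_pos: [471.4, 77.5, 365.6]
tcp_rot: [3.14, -0.0, 1.57]
contact_force: [1.2, 0.9, -0.6]
opening: 0.444
grasp_force: 25.5
```

Emit:
{"name": "apply_moves", "arguments": {
  "deltas": [
    {"claw": 0.5,"delta_pos": [4.8,-3.6,0],"yaw": 0},
    {"claw": 0.5,"delta_pos": [0,0,3],"yaw": 0},
    {"claw": 0.5,"delta_pos": [0,0,0],"yaw": 0},
    {"claw": 0.5,"delta_pos": [0,0,0],"yaw": 0}
  ]
}}

```text
clock: 20.9
eef_pos: [437.3, 124.0, 335.8]
tcp_rot: [3.141, -0.0, 1.57]
contact_force: [0.7, -0.4, -0.4]
opening: 0.444
grasp_force: 25.5
```

```bash
python3 - <<'E'
from h import *
f=snap("w9"); I=f["img"]; hsv=cv2.cvtColor(I,cv2.COLOR_BGR2HSV)
m=(I.max(2)<95)&(hsv[...,1]<90)
blob(f,m,6,(435.5,158)); to(435.5,158,203,1.571); s=r.sense(); print(s["opening"],s["grasp_force"])
E
```

```text
px [314. 154.] want [313. 149.] area 1086 rect [436.7 152.2] [40.5 26.3] deg 12.0 circ ((435.32928466796875, 158.08880615234375), 20.525081634521484)
t 20.95 pos [437.5 123.9 335.9] rot [ 3.14 -0.    1.57] turn -0.001 shift cm [ 3.41 -0.2  13.29] rows 2.2
0.4437790435564862 25.502366367727518
```

View pics/w9.png

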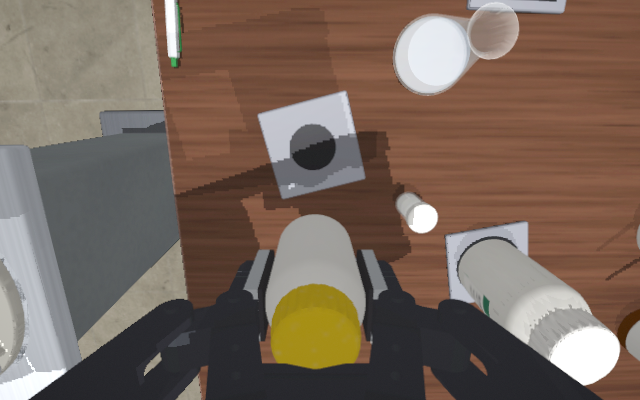

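The disc is at px (313,147) → circle centre (435.3,158.1), radius 20.5, which matches. The large bottle stands on its pad, lower right. Placing.

Emit:
{"name": "apply_moves", "arguments": {
  "deltas": [
    {"claw": 0.5,"delta_pos": [3.4,-0.2,1],"yaw": 0},
    {"claw": 0.5,"delta_pos": [0,0,5],"yaw": 0},
    {"claw": 0.5,"delta_pos": [0,0,4.5],"yaw": 0},
    {"claw": 0.5,"delta_pos": [0,0,2],"yaw": 0},
    {"claw": 0.5,"delta_pos": [0,0,0.7],"yaw": 0},
    {"claw": 0.5,"delta_pos": [0,0,0],"yaw": 0},
    {"claw": 0.5,"delta_pos": [0,0,0],"yaw": 0}
  ]
}}

```text
clock: 21.82
eef_pos: [435.6, 158.3, 203.8]
tcp_rot: [3.14, -0.001, 1.57]
contact_force: [-0.1, -1.6, -0.3]
opening: 0.439
grasp_force: 25.4
```

Emit:
{"name": "apply_moves", "arguments": {
  "deltas": [
    {"claw": 0.5,"delta_pos": [0,0,0.1],"yaw": 0},
    {"claw": 0.5,"delta_pos": [0,0,0],"yaw": 0},
    {"claw": -0.3,"delta_pos": [0,0,0],"yaw": 0},
    {"claw": -0.5,"delta_pos": [0,0,0],"yaw": 0},
    {"claw": -0.5,"delta_pos": [0,0,-3],"yaw": 0},
    {"claw": -0.5,"delta_pos": [0,0,-6],"yaw": 0},
    {"claw": -0.5,"delta_pos": [0,0,-6],"yaw": 0},
    {"claw": -0.5,"delta_pos": [0,0,-5],"yaw": 0}
  ]
}}

```text
clock: 22.82
eef_pos: [434.6, 158.2, 404.3]
tcp_rot: [3.14, -0.0, 1.571]
contact_force: [0.9, 0.1, -1.2]
opening: 0.75
grasp_force: 0.0
```

Emit:
{"name": "apply_moves", "arguments": {
  "deltas": [
    {"claw": -0.5,"delta_pos": [-6,0,0],"yaw": 0},
    {"claw": -0.5,"delta_pos": [-6,0,0],"yaw": 0},
    {"claw": -0.5,"delta_pos": [-6,0,0],"yaw": 0},
    {"claw": -0.5,"delta_pos": [-6,0,0],"yaw": 0},
    {"claw": -0.5,"delta_pos": [-6,0,0],"yaw": 0},
    {"claw": -0.5,"delta_pos": [-6,0,0],"yaw": 0},
    {"claw": -0.5,"delta_pos": [-6,0,0],"yaw": 0},
    {"claw": -0.5,"delta_pos": [-6,0,0],"yaw": 0}
  ]
}}

```text
clock: 23.82
eef_pos: [434.3, -323.7, 401.9]
tcp_rot: [3.141, -0.0, 1.571]
contact_force: [1.1, 0.7, 0.4]
opening: 0.747
grasp_force: 0.0
```

Emit:
{"name": "apply_moves", "arguments": {
  "deltas": [
    {"claw": -0.5,"delta_pos": [0,0,0],"yaw": 0},
    {"claw": -0.5,"delta_pos": [0,0,0],"yaw": 0}
  ]
}}

```text
clock: 24.08
eef_pos: [434.4, -321.6, 401.4]
tcp_rot: [-3.141, -0.001, 1.57]
contact_force: [-0.1, 0.2, 0.5]
opening: 0.747
grasp_force: 0.0
```

```bash
python3 - <<'E'
from h import *
f=grab("top"); I=f["img"]; hsv=cv2.cvtColor(I,cv2.COLOR_BGR2HSV)
g=I.min(2); X=r.sense(); print(X["clock"],X["eef_pos"])
yel=(hsv[...,0]>20)&(hsv[...,0]<35)&(hsv[...,1]>120)&(hsv[...,2]>140)
br=(hsv[...,0]>15)&(hsv[...,0]<35)&(hsv[...,2]>100)&(hsv[...,1]>60)
for n,m,xy,z in[("LB",g>215,(610.4,41.2),134),("SB",yel,(435.4,158),85),("BW",br,(447,18.7),22),("T",(g>100)&(I[...,0].astype(int)-I[...,2]<12),(600.3,309),24)]:
    print(n,xy); blob(f,m,z,xy)
cv2.imwrite("pics/fin.png",cv2.resize(I[130:280,160:360],None,fx=4,fy=4,interpolation=cv2.INTER_CUBIC))
E
```

```text
24.125 [ 434.57738696 -320.97208816  401.53782849]
LB (610.4, 41.2)
px [283. 174.] want [283. 173.] area 215 rect [609.6  41.5] [41.9 42.4] deg 88.6 circ ((609.4172973632812, 41.3315544128418), 23.781707763671875)
SB (435.4, 158)
px [246. 237.] want [245. 237.] area 71 rect [435.5 154.8] [26.1 23. ] deg 88.3 circ ((435.42578125, 154.85552978515625), 13.413412094116211)
BW (447, 18.7)
px [246. 237.] want [295. 232.] area 92 rect [434.9 167.5] [27.6 30.6] deg 89.0 circ ((434.6477966308594, 167.78466796875), 16.53567886352539)
T (600.3, 309)
px [201. 185.] want [200. 185.] area 424 rect [598.8 308.1] [68.1 62.5] deg 89.5 circ ((598.3908081054688, 306.340087890625), 42.686805725097656)
```

View pics/fin.png

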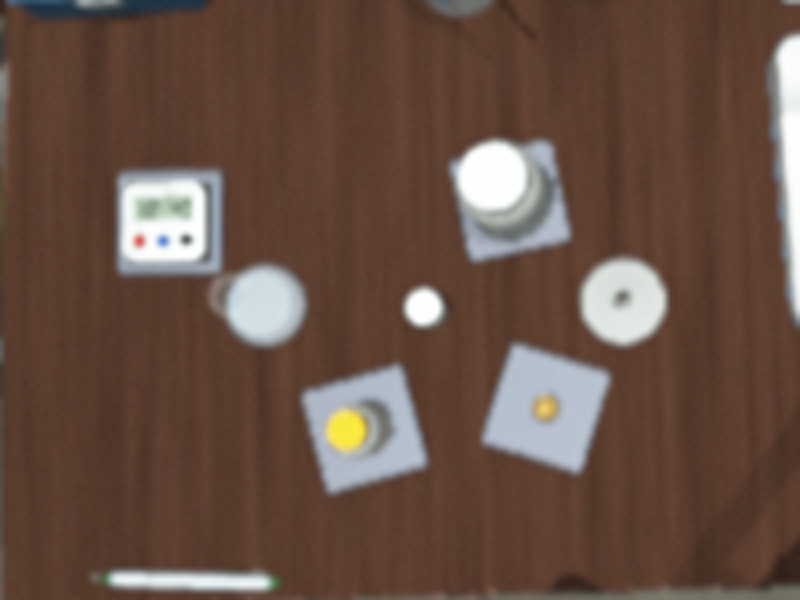

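All four stand centred on their pads within about 3 mm: timer (164,222), large bottle (495,178), small bottle (347,430), weight (545,408). The flask and funnel have not moved. Handing in.

```bash
python3 -c "
from rig import r
print(r.sign_off())"
```

```text
the job is handed in; nothing more can be done
None
```

The job is handed in: the large bottle, small bottle, brass weight and timer are each on their own pad, centred within about 3 mm by the camera check, the flask and funnel have not moved, and the gripper is clear; the sign-off returned no verdict.

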